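# Snap the long fuse into the clips of the open supply unit

### The job

Take the longer of the two square ceramic fuses from the bench mat and press it level and gently (well under 25 N) down between the two spring clips of the open supply unit until it snaps past them fully home, and let go of it. Then push the unit's switch lever fully over to its far side, leaving everything else on the bench where it is.

Things in the scene. Friction and masses are not known exactly. Their poses are not given: they have to be found in the camera images.
- fuse_centre (a point): Centre of the long fuse, a loose block (about 110 g) lying flat on the 3 mm thick bench mat: white square ceramic body, steel end caps; 84 mm long (its y), 26 wide (x), 26 high (z). Over the top and the bottom 10 mm of its height each end tapers in by 7 mm (70 mm long at both faces), leaving a 6 mm upright band at mid-height. Same either way round or up. Free room at its long sides.
- short_fuse_centre (a point): Centre of the short fuse lying on the same mat: same make and section (26 x 26 mm) but only 60 mm long along its y. Too short for the clips; leave it alone.
- clip_centre (a point): Point on the chassis' flat top, straight below the middle between the two clips. x points to the chassis' far side, y along the row of the clips (the way the fuse must lie), z up. Above it a 30 mm wide black carrier with two seats for the fuse's underside stands on pillars. The seats' height above this point is set differently each time, 20 to 50 mm, and is not measured.
- chassis: Open grey supply unit, fixed, 160 mm (x) by 280 (y) by 45 high; origin under its centre, front to -x. The clips stand at y = -60 mm, the switch lever at y = +95 mm. Besides them its top carries only a 12 mm high black terminal strip at x 20 to 70 mm, y 19 to 41 mm.
- clip_a (a joint): How far the copper clip on the +y side is pushed outwards, m: 0 empty, 0.0045 fully spread, about 0.0025 with the fuse home. Spring 2.2 N at 0, 5.0 N spread. Its nose, a free steel roller (radius 2 mm, 22 mm wide), has its axis 19.5 mm above the seats; the flared tip reaches 31 mm above them. The empty noses are 75 mm apart.
- clip_b (a joint): The same for the clip on the -y side. Pressing the fuse through both clips takes about 8 to 13 N at most, from 17 to 10 mm before it is home; then it slides easily, and over the last 3 mm the noses close over its upper chamfers and hold it down on the seats, which stop it firmly.
- carrier (a joint): How far the clip carrier is pressed down on its stiff rubber mounts, m: about 0.0002 unloaded, and 0.001 more for each 10 N of downward push. The mounts are damaged beyond 0.0028 (a push of 25 N).
- switch_tip (a point): Centre of the 26 mm steel ball at the end of the unit's switch lever. The lever is 60 mm long from its pivot, which lies 67 mm above the bench, its axis along the chassis' y; off, it leans 0.5 rad towards the chassis' near (-x) side. Its housing is 70 mm (x) by 50 mm (y), 35 mm high above the chassis.
- switch (a joint): Angle of the switch lever, rad: 0 off (leaning to the chassis' near, -x side), 1.0 fully on (leaning to its far, +x side), so the ball travels 58 mm along x. It stays where it is left; a light push (1 to 2 N at the ball) moves it.
- screwdriver: Screwdriver, 170 mm, lying on the mat along its own x.
- flux: Small amber jar, 36 mm wide and 36 mm high, upright on the mat.
- spool: Metal spool with black flanges, 52 mm wide and 28 mm high, on the mat.
- bottle: White bottle with a red cap, 70 mm wide and 150 mm high, far side of the bench.
- mug: Blue mug, 76 mm wide and 85 mm high, near the robot on its left.
- wrench: Steel wrench, 150 mm, lying flat on the far side of the bench.
Things that resemble listed ones, but are neither listed nor needed, are in the scene too. What is shaped like the part that bears fuse_centre but blue or green is not meant.

How it is judged:
By the outcome, as a careful person would: the job done as asked, in the order asked, and still so for the second after the job is handed in, with the robot touching nothing.
It also fails if it takes over 54 s, if anything falls off the work surface, if the arm or the gripper's body presses on something with over 40 N, if the wrist force passes 120 N, or if a joint passes its speed limit or range.

### The arm

A 6-joint arm with a two-finger parallel gripper is mounted at the origin on the work surface. World frame = base frame: x ahead of the robot, y to its left, z up, the work surface at z = 0. Lengths are in m, angles in rad, forces in N, time in s.
With the tool pointing down it reaches from about 0.325 to 0.775 m from the base axis. Payload 5.5 kg.
Tool frame: the origin (TCP) lies between the finger pads; the fingertips stand 19 mm ahead of it and the grasp point (between the pads) is the TCP; y points along the fingers, x is the direction in which the jaws open and shut, and the axes are right-handed (so a half turn about y gives the same grasp; the last joint's range is limited). The gripper opens to 88 mm and grips with 3 to 60 N. Pads are 20 mm wide; open, the fingers measure 115 mm over their backs; the gripper's body (75 mm by 178 mm) begins 61 mm behind the grasp point.
Start: joints at [-1.372, 0.091, 1.231, -0, 1.82, -0.057], TCP at [0.152, -0.58, 0.242] pointing down, gripper open.
Joint ranges: [-2.87, 2.87], [-0.86, 2.18], [0.17, 2.46], [-1.51, 4.65], [0.06, 2.69], [-2.65, 2.65]. Speed limits (rad/s): [2.57, 2.57, 3.01, 3.14, 3.14, 3.14].

### API

Orientations are given as a 3x3 rotation matrix whose columns are the frame's x, y, z axes.
In Python, from plant import robot, planner, sensors, capture, camera_info gives the robot as it stands. Calls block until the motion is done:
- robot.move_ptp(position, orientation): joint-space move of the TCP to a pose.
- robot.move_straight(position, rate=0.15, frame=None, f_stop=None): straight line of the TCP; frame=None keeps the orientation; rate is the mean speed in m/s. With f_stop (N) it stops when the force on the tool has changed by that much, and returns True; else False.
- robot.move_joints(angles): joint-space move.
- robot.grip(opening, strength=None): finger opening in m; strength is the grip in N (None keeps the last); returns when the fingers have stopped.
- robot.hold(seconds).
- planner.ik(position, orientation): joint angles nearest the present ones, or None.
- sensors.get_obs(): the state.
- capture(name): name is "scene" or "top" or "wrist"; returns the picture (480x640x3 uint8, blue, green, red); there is no depth.
- camera_info(name): a dict with "fx", "fy", "cx", "cy" (pixels), "xyz" and "orientation" of the camera in the world. Camera axes: x right, y up, looking along -z (the intrinsics and any distortion apply to the point x, -y, -z); pixel columns grow to the right and rows downward; lengths in m; the calibration is good to about 2 mm. A picture is of the moment at which its call begins: read the wrist's pose just before it. camera_info takes no time and is no camera call; for the wrist camera it gives the pose at the moment of the call.
A pose or a line that the arm cannot do raises robot.PlanningError and nothing moves.
- robot.job_done(): hands the job in, once; it reports no verdict.
The state is a dict: "time": time; "qpos": joint angles; "qvel": joint speeds; "joint_efforts": joint torques, N m; "ee_pos": TCP position; "ee_rot": TCP orientation; "wrist_force": force on the tool from outside, world axes, zero at the start; "moment": the same for the moment, N m; "width": finger opening in m.
Only numpy, scipy, OpenCV 4.12 (cv2) and the standard library are available. Lean on these libraries where they do the work, as an engineer would, in place of code of your own. Each camera call takes 0.05 s, during which the arm holds its last target.

## Working session

There is one attempt and no reset: what is moved stays moved. The work goes in short steps, each a Python script; the robot and the scene stay as the last script left them, time stands still between calls to the robot, and variables do not carry over. Pictures are saved under pics/ and viewed, and the job is handed in when it is done.

```bash
ls; mkdir -p pics
python3 - <<'E'
from plant import robot, planner, sensors, capture, camera_info
import cv2
for n in ("scene","top","wrist"):
    print(n,camera_info(n))
    cv2.imwrite(f"pics/{n}0.png",capture(n))
o=sensors.get_obs();print({k:o[k] for k in("time","ee_pos","ee_rot","wrist_force","width")})
E
```

```text
pics
scene {'fx': 553.4095252701578, 'fy': 553.4095252701578, 'cx': 318.14937806515314, 'cy': 233.46647126298166, 'xyz': array([1.4638001 , 0.13782492, 0.84343261]), 'orientation': array([[-0.19806983, -0.58785494,  0.78434362],
       [ 0.97995635, -0.10136915,  0.17149299],
       [-0.02130476,  0.8025901 ,  0.59615035]])}
top {'fx': 501.79125021975364, 'fy': 501.79125021975364, 'cx': 320.3548391635729, 'cy': 238.4843392011113, 'xyz': array([ 0.24897282, -0.06733883,  1.29789114]), 'orientation': array([[ 0.03109874,  0.97422594, -0.22342042],
       [-0.99950536,  0.02926477, -0.01151575],
       [-0.00468059,  0.22366803,  0.97465415]])}
wrist {'fx': 384.1410420597893, 'fy': 384.1410420597893, 'cx': 321.0250056829122, 'cy': 237.31873311817742, 'xyz': array([ 0.23285781, -0.55874967,  0.38400739]), 'orientation': array([[ 0.25307567,  0.9217574 ,  0.29379584],
       [-0.96744312,  0.24192387,  0.07434142],
       [-0.00255147, -0.30304477,  0.95297291]])}
{'time': 0.15, 'ee_pos': array([ 0.15174588, -0.5802945 ,  0.2407738 ]), 'ee_rot': array([[ 2.52966545e-01, -3.08235974e-04,  9.67474977e-01],
       [-9.67473906e-01,  1.44129071e-03,  2.52966724e-01],
       [-1.47238614e-03, -9.99998914e-01,  6.63880702e-05]]), 'wrist_force': array([-0.48638342, -0.35705036, -0.57495291]), 'width': 0.08793287629142699}
```

View pics/top0.png

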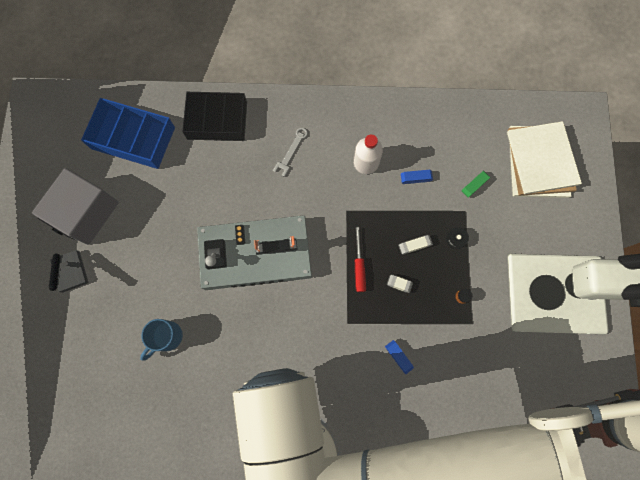

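View pics/scene0.png

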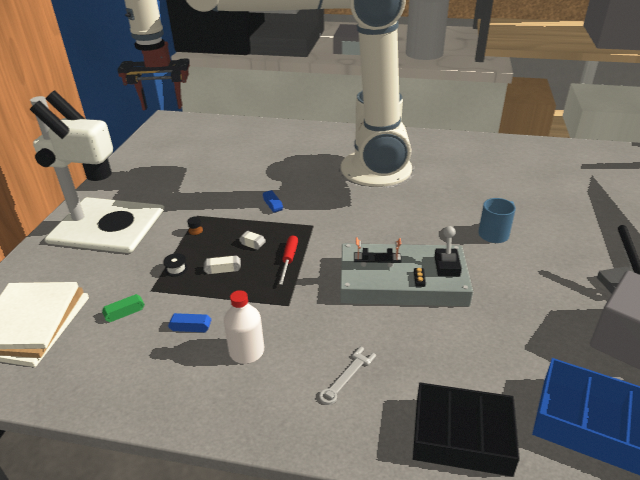

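View pics/wrist0.png

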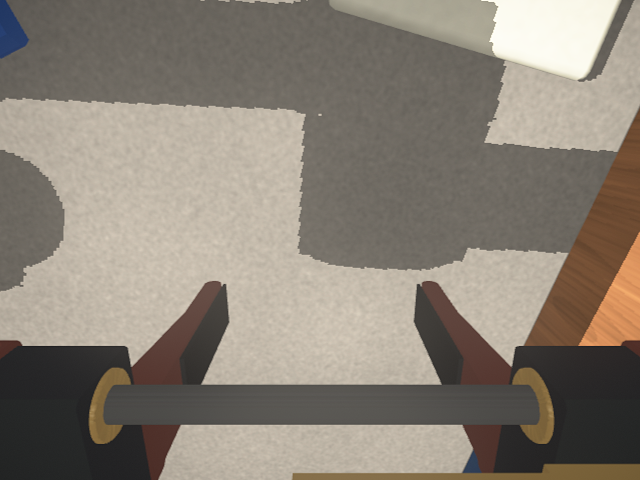

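Candidates for the long fuse, as pixels in the top view:
- White block at (415,244), the longer of the two on the mat.
- White block at (400,283), shorter.
- Blue blocks at (417,176) and (400,357), and a green one at (476,184). All three are off the mat and the wrong colour.

I choose (415,244) and will check it in a close crop along with the rough positions.

```bash
cat > h.py <<'E'
from plant import robot, planner, sensors, capture, camera_info
import cv2, numpy as np
def ray(ci,uv):
    u,v=uv; d=np.array([(u-ci['cx'])/ci['fx'],-(v-ci['cy'])/ci['fy'],-1.0])
    d=np.asarray(ci['orientation'])@d; return np.asarray(ci['xyz']),d/np.linalg.norm(d)
def onz(ci,uv,z):
    c,d=ray(ci,uv); return c+d*(z-c[2])/d[2]
def tri(rays):
    A=np.zeros((3,3));b=np.zeros(3)
    for c,d in rays:
        P=np.eye(3)-np.outer(d,d);A+=P;b+=P@c
    p=np.linalg.solve(A,b)
    return p,[float(np.linalg.norm((np.eye(3)-np.outer(d,d))@(p-c))) for c,d in rays]
def proj(ci,p):
    q=np.asarray(ci['orientation']).T@(np.asarray(p)-ci['xyz']); return np.array([ci['cx']+ci['fx']*q[0]/-q[2],ci['cy']-ci['fy']*q[1]/-q[2]])
def down(yaw,tilt=None):
    "jaw axis x at yaw in the plane"
    x=np.array([np.cos(yaw),np.sin(yaw),0]);y=np.array([0,0,-1.]);return np.column_stack([x,y,np.cross(x,y)])
def snap(n,name):
    ci=camera_info(n);im=capture(n);cv2.imwrite(f'pics/{name}.png',im)
    np.savez(f'pics/{name}.npz',**{k:ci[k] for k in ci}); return ci,im
def load(name):
    d=np.load(f'pics/{name}.npz');return {k:(d[k] if d[k].ndim else float(d[k])) for k in d},cv2.imread(f'pics/{name}.png')
def st():
    o=sensors.get_obs();print('t',round(o['time'],2),'pos',np.round(o['ee_pos'],4),'F',np.round(o['wrist_force'],2),'w',round(float(o['width']),4));return o
E
python3 - <<'E'
from h import *
ci=camera_info('top');im=cv2.imread('pics/top0.png')
g=im.min(axis=2);m=np.zeros_like(g);m[214:322,350:468]=(g[214:322,350:468]>130)*255
cs,_=cv2.findContours(m,cv2.RETR_EXTERNAL,cv2.CHAIN_APPROX_NONE)
for c in cs:
    if cv2.contourArea(c)>40:
        r=cv2.minAreaRect(c);b=cv2.boxPoints(r);w=[onz(ci,p,0.025)for p in b];
        print(r,np.round(onz(ci,r[0],.02),4),[round(float(np.linalg.norm(w[i+1]-w[i])),4)for i in range(2)], [np.degrees(np.arctan2(*(w[i+1]-w[i])[1::-1])).round(1) for i in range(2)])
for n,uv in (('clips',(275,245)),('clipL',(256,247)),('clipR',(293,242)),('ball',(210,259))):print(n,onz(ci,uv,.08))
for n,uv in (('corner',(198,229)),('c',(304,217)),('c',(311,276)),('c',(203,289))):print(n,onz(ci,uv,.045))
cv2.imwrite('pics/crop1.png',np.hstack([cv2.resize(im[200:330,340:480],None,fx=3.5,fy=3.5,interpolation=cv2.INTER_CUBIC)]))
cv2.imwrite('pics/crop2.png',cv2.resize(cv2.imread('pics/scene0.png')[210:320,320:480],None,fx=5,fy=5,interpolation=cv2.INTER_CUBIC))
cv2.imwrite('pics/crop3.png',cv2.resize(im[205:300,190:320],None,fx=6,fy=6,interpolation=cv2.INTER_CUBIC))
E
```

```text
((398.50006103515625, 283.0), (21.187259674072266, 11.700427055358887), 18.43494987487793) [ 0.4311 -0.2558  0.02  ] [0.0303, 0.0536] [np.float64(-18.1), np.float64(-107.0)]
((414.4869079589844, 243.958740234375), (10.265609741210938, 30.14710235595703), 72.34988403320312) [ 0.5346 -0.2977  0.02  ] [0.0794, 0.027] [np.float64(-70.4), np.float64(-163.6)]
clips [0.50817121 0.05914091 0.08      ]
clipL [0.5016791  0.10603918 0.08      ]
clipR [0.51714212 0.01476951 0.08      ]
ball [0.46800926 0.21785123 0.08      ]
corner [0.55176426 0.26328623 0.045     ]
c [ 0.59191323 -0.00846069  0.045     ]
c [ 0.43856317 -0.03199829  0.045     ]
c [0.39748606 0.23746496 0.045     ]
```

View pics/crop1.png

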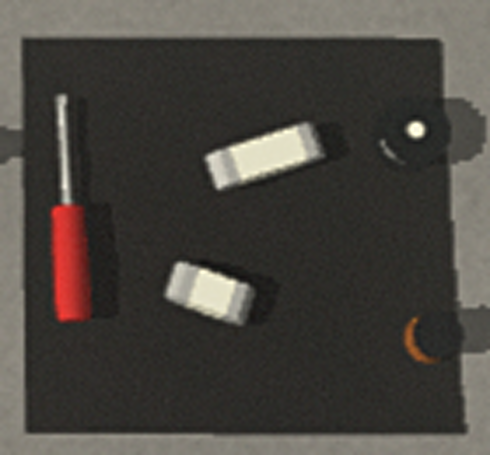

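View pics/crop2.png

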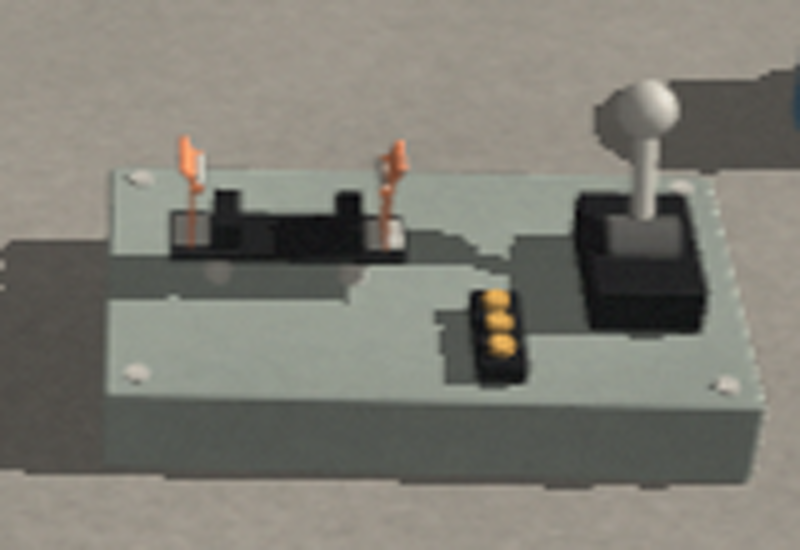

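View pics/crop3.png

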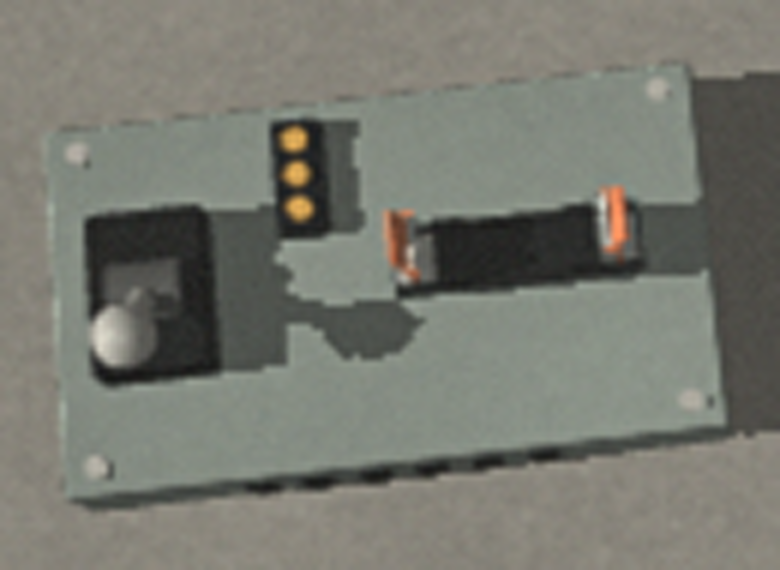

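The choice holds in the crop: the block at (414,244) measures about 79 x 27 mm and the one at (398,283) about 54 x 30 mm. Both are white with steel caps. Next I take two wrist views over the fuse.

Run:
```python
from h import *
R=down(np.radians(19.6))
robot.move_ptp([0.535-0.03,-0.298-0.01,0.17],R); snap('wrist','w1'); st()
robot.move_straight([0.535+0.03,-0.298+0.01,0.17],rate=0.2); snap('wrist','w2'); o=st(); print(np.round(o['qpos'],2))
```

```text
t 1.86 pos [ 0.5045 -0.3091  0.1703] F [ 0.49 -0.14  0.04] w 0.088
t 2.38 pos [ 0.5641 -0.2887  0.1698] F [-0.38  0.41 -0.39] w 0.0879
[-0.53  0.18  1.26 -0.    1.7  -0.87]
```

Run:
```python
from h import *
cv2.imwrite('pics/w12.png',cv2.resize(np.hstack([load('w1')[1],load('w2')[1]]),(800,300)))
```

```text
(no output)
```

View pics/w12.png

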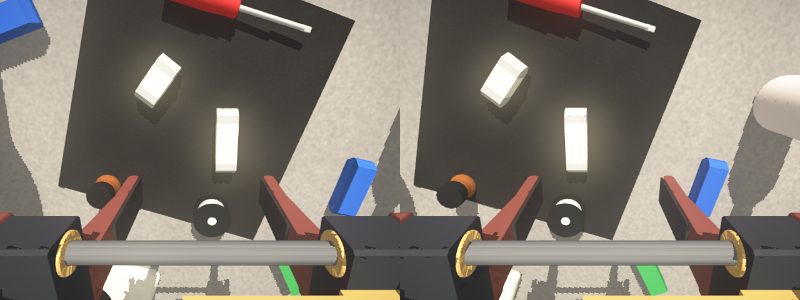

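View pics/w1.png

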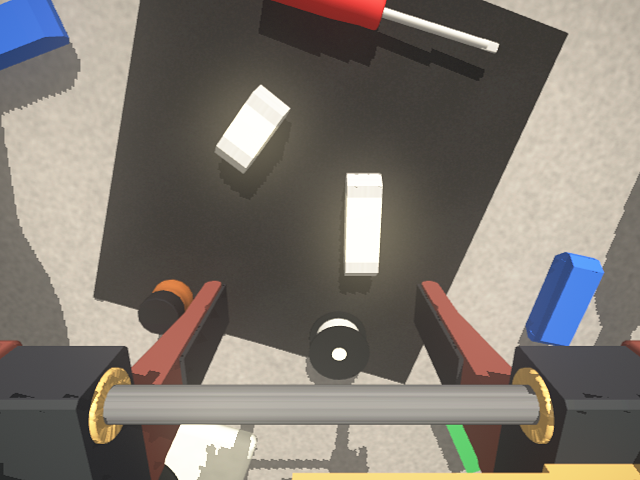

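Run:
```python
from h import *
a=load('w1')[1][160:290,310:420];b=load('w2')[1][160:290,330-60+20:400]
i=load('w2')[1];ys,xs=np.where((i.min(2)>120)[160:290,300:420]);print(xs.min()+300,xs.max()+300,ys.min()+160,ys.max()+160)
b=i[160:290,310-25+0:395]
f=lambda x:cv2.resize(x,None,fx=3.6,fy=4.5,interpolation=cv2.INTER_NEAREST)
g=lambda x:cv2.convertScaleAbs(x,alpha=1.0)
cv2.imwrite('pics/c12.png',np.hstack([f(a),f(b)]))
```

```text
300 419 186 289
```

View pics/c12.png

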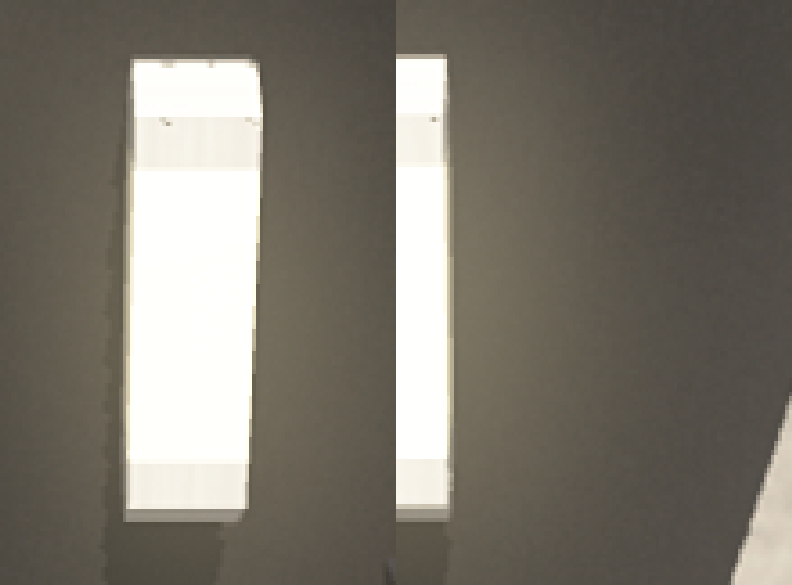

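Run:
```python
from h import *
for n,c0,c1 in(('w1',338,392),('w2',255,310)):
    ci,i=load(n);g=i.min(2).astype(int)
    for r in (192,230,268):print(n,r,c0,list(g[r,c0:c1]))
    c=365 if n=='w1' else 282
    for c in(c-6,c+6):print(n,'col',c,168,list(g[168:202,c]),255,list(g[255:282,c]))
a=load('w1')[1][165:285,330:400];b=load('w2')[1][165:285,250:320]
f=lambda x:cv2.resize(x,None,fx=5,fy=5,interpolation=cv2.INTER_NEAREST)
lut=np.clip((np.arange(256)-90)*255./165,0,255);lut=(lut/255)**4*255
cv2.imwrite('pics/c12b.png',cv2.LUT(np.hstack([f(a),f(b)]),lut.astype(np.uint8)))
```

```text
w1 192 338 [np.int64(83), np.int64(84), np.int64(84), np.int64(84), np.int64(79), np.int64(72), np.int64(80), np.int64(113), np.int64(126), np.int64(195), np.int64(237), np.int64(235), np.int64(232), np.int64(229), np.int64(230), np.int64(231), np.int64(232), np.int64(232), np.int64(232), np.int64(232), np.int64(232), np.int64(232), np.int64(232), np.int64(233), np.int64(233), np.int64(232), np.int64(231), np.int64(229), np.int64(231), np.int64(233), np.int64(235), np.int64(234), np.int64(231), np.int64(230), np.int64(231), np.int64(231), np.int64(230), np.int64(230), np.int64(229), np.int64(229), np.int64(230), np.int64(231), np.int64(235), np.int64(227), np.int64(160), np.int64(77), np.int64(85), np.int64(85), np.int64(83), np.int64(84), np.int64(85), np.int64(83), np.int64(83), np.int64(83)]
w1 230 338 [np.int64(88), np.int64(84), np.int64(80), np.int64(80), np.int64(80), np.int64(77), np.int64(126), np.int64(155), np.int64(237), np.int64(255), np.int64(253), np.int64(252), np.int64(252), np.int64(252), np.int64(252), np.int64(252), np.int64(252), np.int64(252), np.int64(252), np.
[... 6771 characters left out ...]
int64(251), np.int64(252), np.int64(252), np.int64(239), np.int64(234), np.int64(234), np.int64(234), np.int64(234), np.int64(235), np.int64(235), np.int64(235), np.int64(235), np.int64(235), np.int64(235), np.int64(239), np.int64(253), np.int64(253), np.int64(253), np.int64(253), np.int64(253)] 255 [np.int64(253), np.int64(253), np.int64(253), np.int64(253), np.int64(253), np.int64(253), np.int64(253), np.int64(231), np.int64(232), np.int64(233), np.int64(232), np.int64(232), np.int64(232), np.int64(232), np.int64(232), np.int64(234), np.int64(232), np.int64(179), np.int64(132), np.int64(135), np.int64(112), np.int64(72), np.int64(74), np.int64(73), np.int64(73), np.int64(73), np.int64(73)]
```

View pics/c12b.png

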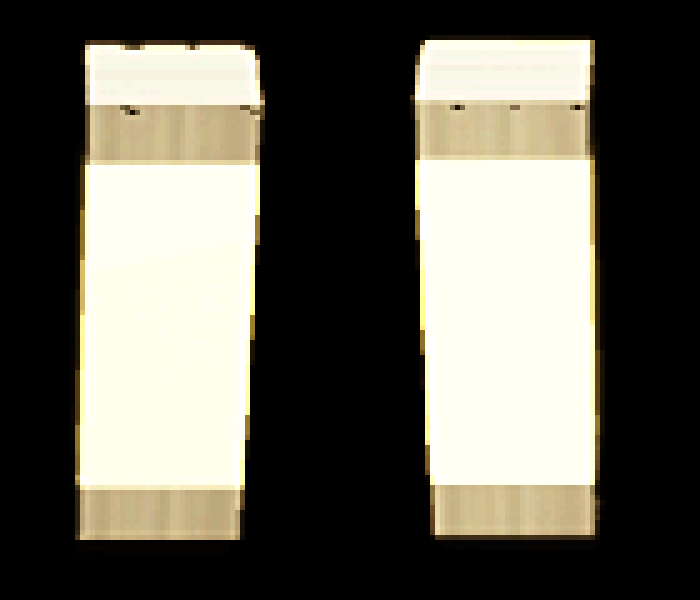

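Run:
```python
from h import *
def corners(l192,r192,l268,r268,rf,rn):
    L=lambda r:l192+(l268-l192)*(r-192)/76; Rr=lambda r:r192+(r268-r192)*(r-192)/76
    return np.array([[L(rf),rf],[Rr(rf),rf],[Rr(rn),rn],[L(rn),rn]])
A=corners(346.7,382.0,345.4,377.9,185.5,272.5);B=corners(262.5,297.5,265.8,298.6,184.7,272.0)
a,_=load('w1');b,_=load('w2')
P=[]
for p,q in zip(A,B):
    X,r=tri([ray(a,p),ray(b,q)]);P.append(X);print(np.round(X,4),np.round(r,4))
P=np.array(P);print('tri centre',P.mean(0))
for ci,C in((a,A),(b,B)):
    w=np.array([onz(ci,p,0.029)for p in C]);c=w.mean(0);d=(w[0]+w[1]-w[2]-w[3])
    print('plane',np.round(c,4),'len',np.linalg.norm(d)/2,'wid',np.linalg.norm(w[0]-w[1]),np.linalg.norm(w[2]-w[3]),'ang',np.degrees(np.arctan2(d[1],d[0])))
d=P[0]+P[1]-P[2]-P[3];print('tri len',np.linalg.norm(d)/2,np.degrees(np.arctan2(d[1],d[0])))
```

```text
[ 0.5115 -0.2701  0.0284] [0. 0.]
[ 0.5362 -0.261   0.0298] [0. 0.]
[ 0.5594 -0.3273  0.0289] [0. 0.]
[ 0.5348 -0.3356  0.0299] [0. 0.]
tri centre [ 0.53548555 -0.29851014  0.02923895]
plane [ 0.5355 -0.2986  0.029 ] len 0.07009305698563043 wid 0.026492854807849003 0.025891039148496595 ang 109.44083762261486
plane [ 0.5355 -0.2986  0.029 ] len 0.07009274723275087 wid 0.026181871868717635 0.026104632898142997 ang 109.38655656562182
tri len 0.06994634697731593 109.45726927997572
```

Triangulating the two wrist views puts the fuse's top face centre at (0.5355, -0.2986, 0.0292), with its axis at 109.4°. The top face is 70 mm long, as described for the long fuse. I'm grasping it now.

Run:
```python
from h import *
R=down(np.radians(19.43))
robot.grip(0.055,40)
robot.move_ptp([0.5355,-0.2985,0.075],R); st()
print(robot.move_straight([0.5355,-0.2985,0.0265],rate=0.08,f_stop=8)); st()
robot.grip(0.0,40); st()
robot.move_straight([0.5355,-0.2985,0.20],rate=0.2); st()
snap('wrist','w3')
```

```text
t 3.55 pos [ 0.5356 -0.2984  0.0754] F [-0.75  0.81  0.55] w 0.0552
False
t 4.31 pos [ 0.5356 -0.2986  0.0266] F [-0.74 -0.22 -0.02] w 0.0552
t 4.88 pos [ 0.5356 -0.2986  0.0268] F [0.18 1.05 0.86] w 0.0259
t 5.89 pos [ 0.535  -0.2982  0.1981] F [ 0.23  0.07 -1.35] w 0.0257
```

View pics/w3.png

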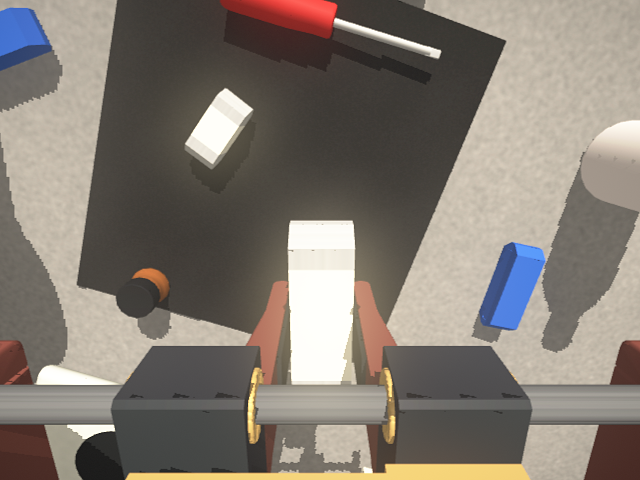

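The wrist view shows the long fuse held square between the fingers; its far top edge is at row ~249. The short fuse at (218,128) hasn't moved. Next: two wrist views of the clips and switch, taken with the fuse in hand.

Run:
```python
from h import *
o=sensors.get_obs();ci,_=load('w3')
zt=o['ee_rot'][:,2];p=o['ee_pos']
for dz,l in((0.0025,.035),(-.0075,.042),(-.0135,.042)):print('pred far end row',proj(ci,p+zt*l+[0,0,dz]))
y=np.radians(8.4);R=down(y);xh=R[:,0];yh=R[:,2]
c=np.array([0.508,0.059,0])-0.07*yh
for k,s in enumerate((-.045,.045)):
    q=c+s*xh;q[2]=0.20
    (robot.move_ptp(q,R) if k==0 else robot.move_straight(q,rate=0.2)); robot.hold(0.2); snap('wrist',f'k{k+1}');st()
```

```text
pred far end row [320.28733443 248.06789151]
pred far end row [320.36414142 223.8840362 ]
pred far end row [320.41076579 220.10236734]
t 7.3 pos [ 0.474  -0.0177  0.1998] F [ 0.7  -0.22 -0.61] w 0.0258
t 8.15 pos [ 0.5622 -0.0039  0.2006] F [-0.32 -0.72 -0.68] w 0.0261
```

View pics/k1.png

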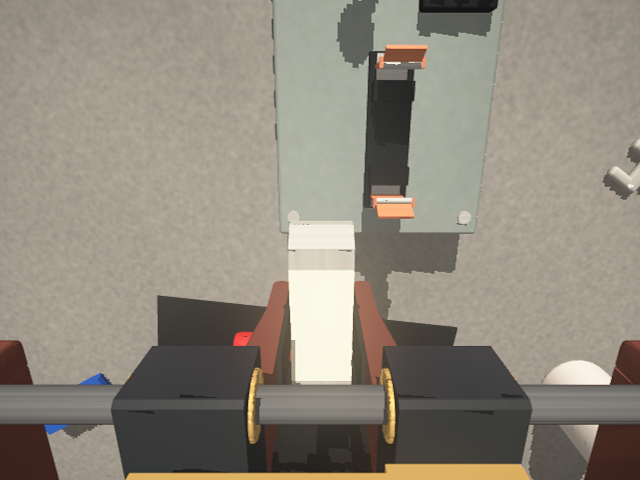

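View pics/k2.png

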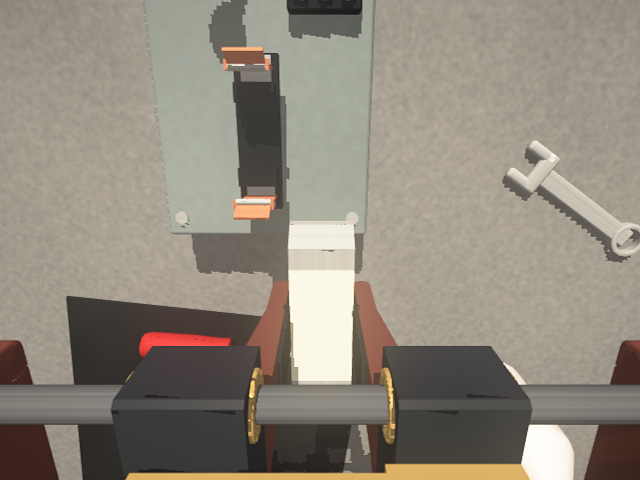

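Run:
```python
from h import *
a=load('k1')[1];b=load('k2')[1]
f=lambda x:cv2.resize(x,None,fx=5.5,fy=5.5,interpolation=cv2.INTER_NEAREST)
print((cv2.imwrite('pics/kk.png',np.vstack([np.hstack([f(a[38:88,362:432]),f(b[38:88,215:285])]),np.hstack([f(a[180:225,362:432]),f(b[180:225,215:285])])]))))
```

```text
True
```

View pics/kk.png

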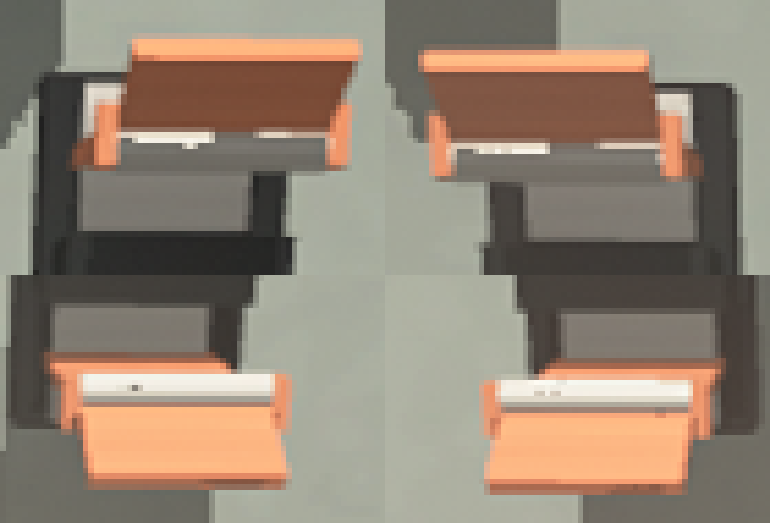

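Run:
```python
from h import *
a,_=load('k1');b,_=load('k2')
def px(z,low,right):
    return ( (215 if right else 362)+(z[0]-(385 if right else 0))/5.5-.5, (180 if low else 38)+(z[1]-(275 if low else 0))/5.5-.5)
pts={'A tip outer L':((132,40),(420,50),0),'A tip outer R':((360,40),(648,50),0),
'A tip inner L':((132,60),(425,70),0),'A tip inner R':((357,60),(648,70),0),
'A roll L':((119,152),(452,163),0),'A roll R':((330,152),(661,163),0),
'B roll L':((80,391),(496,396),1),'B roll R':((274,391),(692,396),1),
'B tip L':((91,481),(487,486),1),'B tip R':((288,481),(686,486),1)}
o={}
for k,(p,q,l) in pts.items():
    X,r=tri([ray(a,px(p,l,0)),ray(b,px(q,l,1))]);o[k]=X;print(k,np.round(X,4),np.round(r[0],4))
m=lambda n:(o[n+' L']+o[n+' R'])/2
A=m('A roll');B=m('B roll');d=A-B
print('roll mid',(A+B)/2,'dist',np.linalg.norm(d[:2]),'yaw',np.degrees(np.arctan2(d[1],d[0]))-90)
for n in('A tip outer','A tip inner','B tip'):print(n,m(n))
print('tip mid',(m('A tip outer')+m('B tip'))/2, 'dist',np.linalg.norm((m('A tip outer')-m('B tip'))[:2]))
for n in ('A tip outer','A roll','B roll','B tip'):
    d=o[n+' R']-o[n+' L'];print(n,'len',np.linalg.norm(d),'ang',np.degrees(np.arctan2(d[1],d[0])))
```

```text
A tip outer L [0.491  0.1068 0.114 ] 0.0001
A tip outer R [0.5132 0.1101 0.1138] 0.0001
A tip inner L [0.4914 0.1051 0.1134] 0.0
A tip inner R [0.5133 0.1083 0.1136] 0.0001
A roll L [0.4928 0.0977 0.1055] 0.0
A roll R [0.5143 0.1009 0.1058] 0.0
B roll L [0.5035 0.0202 0.1056] 0.0001
B roll R [0.5257 0.0233 0.1047] 0.0001
B tip L [0.505  0.0121 0.1146] 0.0001
B tip R [0.527  0.0151 0.1138] 0.0001
roll mid [0.5090689  0.06052245 0.10541443] dist 0.07831442768198153 yaw 8.097491039835461
A tip outer [0.50209524 0.10842439 0.11392339]
A tip inner [0.50238891 0.10672512 0.11349607]
B tip [0.51603322 0.01356414 0.11419206]
tip mid [0.50906423 0.06099426 0.11405773] dist 0.09587874919406875
A tip outer len 0.02244105343275086 ang 8.452254924700439
A roll len 0.02172625330081537 ang 8.265400395547948
B roll len 0.0224268822838624 ang 7.881286433400385
B tip len 0.022200096100868465 ang 7.805858229148444
```

The clips' rollers measure 78.3 mm apart (79 expected) and their row is at a yaw of about 8.2°. The middle between them is (0.509, 0.0607). The tips at z≈0.114 put the seats near z≈0.083–0.086, so the TCP should be home at about 0.107–0.110.

Run:
```python
from h import *
R=down(np.radians(8.2));c=[0.5091,0.0608]
robot.move_straight([*c,0.20],rate=0.2,frame=R)
robot.move_straight([*c,0.133],rate=0.1); robot.hold(0.2); st(); snap('wrist','k3')
```

```text
t 9.73 pos [0.5095 0.0609 0.134 ] F [ 0.69 -0.03 -1.16] w 0.0257
```

View pics/k3.png

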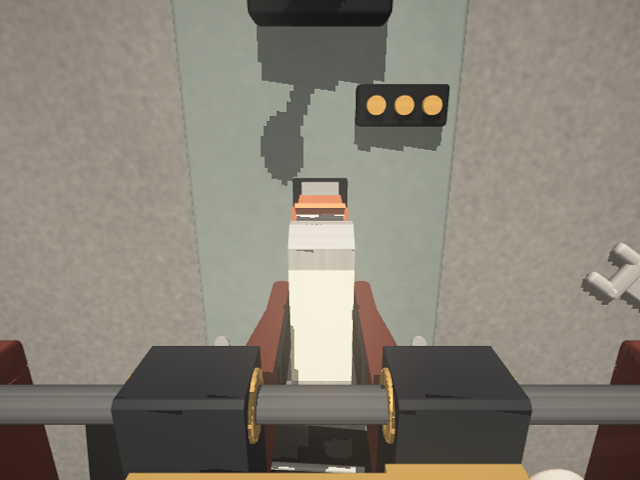

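The fuse and clip A are both centred at about column 321, so the alignment is good. Pressing in now.

Run:
```python
from h import *
c=[0.5091,0.0608]
f0=sensors.get_obs()['wrist_force'][2]
for z in np.arange(0.130,0.1125,-0.003):
    cur=sensors.get_obs()['wrist_force'][2]-f0
    s=robot.move_straight([*c,z],rate=0.02,f_stop=max(4,17-cur)); o=st()
    if s: print('stopped');break
```

```text
t 10.08 pos [0.509  0.0608 0.1297] F [-1.19  1.38 -1.09] w 0.0259
t 10.38 pos [0.509  0.0608 0.1267] F [ 0.24  0.03 -1.67] w 0.026
t 10.68 pos [0.5093 0.0606 0.1241] F [ 0.61 -1.08  0.84] w 0.0254
t 10.98 pos [0.5094 0.0609 0.1216] F [ 0.95 -0.74  3.16] w 0.0261
t 11.28 pos [0.5094 0.0609 0.1189] F [-0.91 -0.2   5.19] w 0.0258
t 11.58 pos [0.5093 0.0609 0.115 ] F [ 1.59 -0.37 -0.08] w 0.0256
```

```bash
python3 - <<'E'
from h import *
c=[0.5091,0.0608]
for z in np.arange(0.1125,0.0995,-0.0015):
    cur=sensors.get_obs()['wrist_force'][2]
    s=robot.move_straight([*c,z],rate=0.012,f_stop=max(4,10-cur)); o=st()
    if s: print('stopped');break
robot.hold(0.2);st();snap('wrist','k4');snap('scene','s4')
E
python3 - <<'E'
import cv2,sys
sys.path.insert(0,'.')
im=cv2.imread('pics/s4.png');cv2.imwrite('pics/s4c.png',cv2.resize(im[190:320,330:480],None,fx=4.6,fy=4.6,interpolation=cv2.INTER_CUBIC))
E
```

```text
t 11.94 pos [0.5093 0.0608 0.1122] F [3.03 0.04 0.52] w 0.0257
t 12.22 pos [0.5092 0.0608 0.1108] F [ 4.43  0.95 -0.87] w 0.0257
t 12.49 pos [0.5088 0.0608 0.1085] F [ 4.76  0.06 -5.77] w 0.0258
t 12.77 pos [0.5088 0.0608 0.1076] F [ 3.58  0.39 -4.39] w 0.0254
t 13.04 pos [0.5089 0.0608 0.1071] F [-0.87 -0.61  2.4 ] w 0.0261
t 13.26 pos [0.5089 0.0608 0.1067] F [-1.04  0.09  5.38] w 0.0254
stopped
t 13.46 pos [0.5089 0.0608 0.1067] F [-0.68 -0.15  6.33] w 0.026
```

View pics/s4c.png

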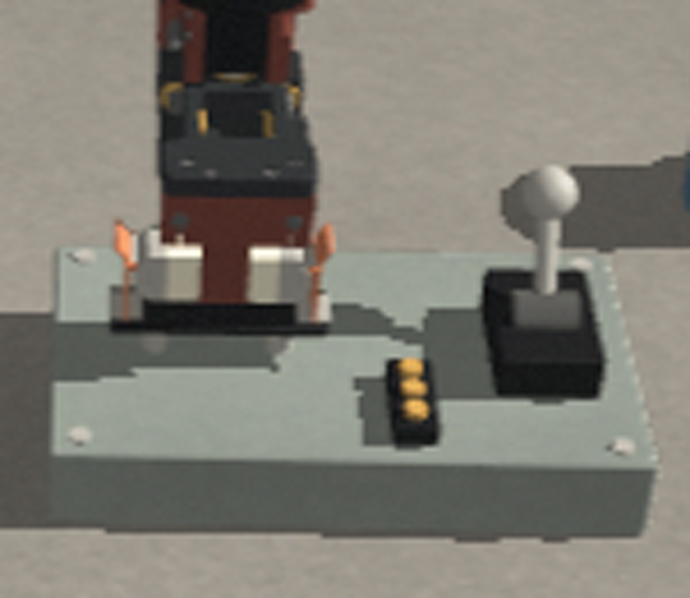

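The force showed the snap: about +6 N at the peak, a pull of -5.8 N, then firm seat contact at TCP z≈0.107. That matches the predicted home height. In the picture the fuse sits down between both clips, so I'm releasing it, lifting off and checking.

Run:
```python
from h import *
robot.grip(0.046,20); st()
o=sensors.get_obs();p=o['ee_pos']
robot.move_straight([0.5091,0.0608,0.22],rate=0.15); st()
snap('wrist','k5');snap('scene','s5');snap('top','t5')
# ball by Hough on scene/top
for n,(r0,r1,c0,c1) in (('s5',(215,262,430,475)),('t5',(240,280,192,235))):
    ci,im=load(n);cr=cv2.resize(im[r0:r1,c0:c1],None,fx=8,fy=8,interpolation=cv2.INTER_CUBIC)
    h=cv2.HoughCircles(cv2.GaussianBlur(cv2.cvtColor(cr,6),(7,7),0),cv2.HOUGH_GRADIENT,1,60,param1=80,param2=18,minRadius=25,maxRadius=70)
    if h is not None:
        for x,y,r in h[0][:3]:print(n,c0+x/8-.44,r0+y/8-.44,r/8)
    cv2.imwrite(f'pics/{n}b.png',cr)
im=cv2.imread('pics/s5.png');cv2.imwrite('pics/s5c.png',cv2.resize(im[190:320,330:480],None,fx=4.6,fy=4.6,interpolation=cv2.INTER_CUBIC))
```

```text
t 14.09 pos [0.5087 0.0607 0.1052] F [ 0.46  0.53 -0.81] w 0.046
t 15.01 pos [0.5088 0.0608 0.2188] F [ 0.11  1.   -0.88] w 0.0458
s5 453.9975 252.1225 4.1625
t5 209.7475 260.9975 4.875
```

View pics/s5c.png

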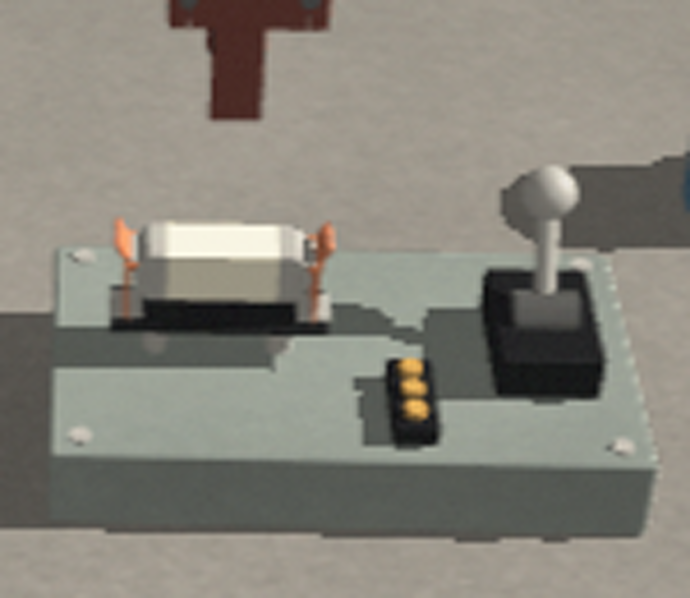

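View pics/k5.png

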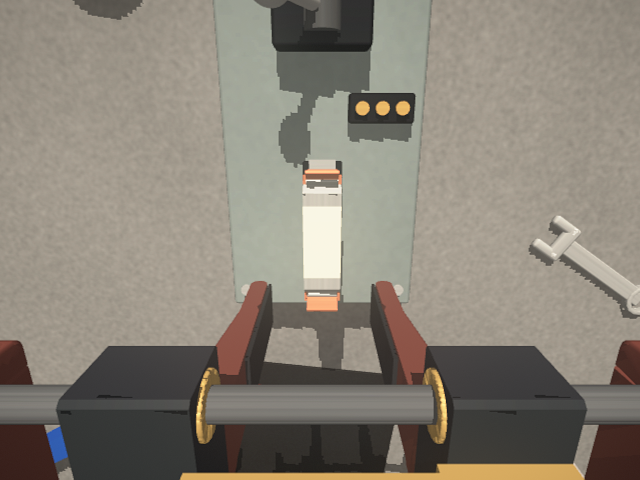

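The wrist view shows the fuse lying centred between the clips (columns 303–342, rows 175–300). The side view shows it level and below the clip tips. Next I locate the ball.

```bash
python3 - <<'E'
from h import *
s,_=load('s5');t,_=load('t5')
X,r=tri([ray(s,(449.3,231.3)),ray(t,(209.9,260.9))]);print(X,r)
y=np.radians(8.2);R=down(y);xh=R[:,0];yh=R[:,2]
c=np.array([0.509,0.0607,0]);print('chassis coords of ball rel clip mid',(X-c)@xh,(X-c)@yh)
# fuse top-face check in k5
a,im=load('k5');g=im.min(2).astype(int)
print([int(v) for v in g[180:200,322]],[int(v) for v in g[280:300,322]],[int(v) for v in g[240,296:350]])
for rr in (0.1095,0.1115):
    for rows in ((194.5,289),):print(rr,[np.round(onz(a,(322,v),rr),4) for v in rows],np.linalg.norm(onz(a,(322,rows[0]),rr)-onz(a,(322,rows[1]),rr)))
E
python3 -c "
import cv2;im=cv2.imread('pics/k5.png');cv2.imwrite('pics/k5c.png',cv2.resize(im[155:315,290:355],None,fx=4,fy=3.7,interpolation=cv2.INTER_NEAREST))"
```

```text
[0.45612809 0.20958188 0.12014005] [0.001232644052796986, 0.001232644052796926]
chassis coords of ball rel clip mid -0.031096497766620112 0.1549008120262644
[117, 126, 110, 108, 108, 108, 134, 229, 224, 223, 222, 223, 225, 211, 180, 183, 183, 183, 183, 184] [181, 182, 182, 181, 182, 181, 181, 182, 181, 156, 101, 104, 107, 136, 228, 172, 122, 129, 130, 133] [163, 163, 163, 164, 163, 162, 169, 210, 230, 228, 228, 228, 228, 228, 228, 228, 228, 228, 228, 228, 228, 228, 228, 228, 228, 228, 228, 228, 228, 228, 228, 228, 228, 228, 228, 228, 228, 228, 228, 228, 228, 228, 229, 231, 209, 158, 153, 157, 160, 159, 159, 159, 159, 160]
0.1095 [array([0.5043, 0.0946, 0.1095]), array([0.5142, 0.0263, 0.1095])] 0.06902100954714935
0.1115 [array([0.5043, 0.095 , 0.1115]), array([0.5141, 0.0272, 0.1115])] 0.06847464212380935
```

View pics/k5c.png

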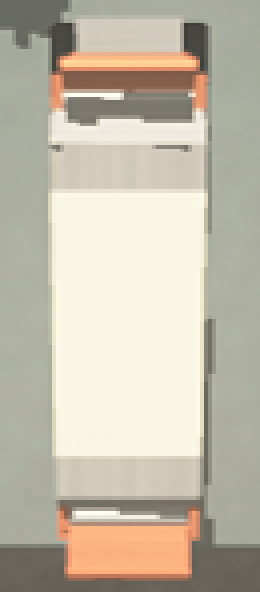

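The fuse's top face spans rows 193.5–289.4, about 70 mm at z≈0.1095, which is right for home. The roller noses overlap both upper chamfers. The ball is at (0.456, 0.2096, 0.120), which agrees with the stated geometry. Pushing the lever now.

Run:
```python
from h import *
y=np.radians(8.2);R=down(y);xh=R[:,0]
b=np.array([0.4561,0.2096,0])
robot.grip(0.0,20)
q=b-0.052*xh;q[2]=0.22
robot.move_ptp(q,R);st()
q[2]=0.127;robot.move_straight(q,rate=0.12);robot.hold(.2);st()
e=b+0.020*xh;e[2]=0.127
print(robot.move_straight(e,rate=0.05,f_stop=8));st()
e=b+0.050*xh;e[2]=0.127
print(robot.move_straight(e,rate=0.03,f_stop=7));o=st();print('rel ball start',(o['ee_pos']-b)@xh)
snap('scene','s6');snap('top','t6')
im=cv2.imread('pics/s6.png');im2=cv2.imread('pics/t6.png')
cv2.imwrite('pics/s6c.png',np.hstack([cv2.resize(im[190:320,340:480],(400,371)),cv2.resize(im2[205:300,190:320],(400,292+79))]))
```

```text
t 16.71 pos [0.4051 0.2018 0.2201] F [ 0.26 -0.4  -0.53] w 0.0003
t 17.83 pos [0.405  0.2024 0.128 ] F [-0.53 -0.62 -0.  ] w 0.0001
False
t 19.43 pos [0.4759 0.2124 0.127 ] F [-0.18  0.48 -0.54] w 0.0004
True
t 20.09 pos [0.4935 0.2149 0.1259] F [-1.17  0.22  0.83] w 0.0003
rel ball start 0.037787282798387646
```

View pics/s6c.png

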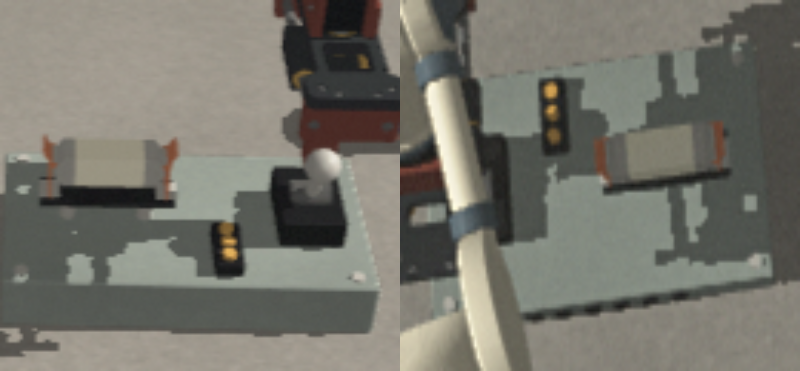

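The ball has moved over, but little force remains after the stop. I'll push a little more to confirm it's against the end stop, then back off and measure.

Run:
```python
from h import *
y=np.radians(8.2);R=down(y);xh=R[:,0]
b=np.array([0.4561,0.2096,0])
for i in range(4):
    e=b+(0.040+0.003*i)*xh;e[2]=0.127
    s=robot.move_straight(e,rate=0.02,f_stop=10);o=st();print(s,'rel',(o['ee_pos']-b)@xh,'Fx',o['wrist_force']@xh)
    if s or o['wrist_force']@xh<-7:break
robot.hold(0.2);o=st();print('rel',(o['ee_pos']-b)@xh,'Fx',o['wrist_force']@xh)
```

```text
t 20.51 pos [0.4938 0.215  0.1256] F [-7.31 -0.8  -0.66] w 0.0003
False rel 0.03810724961666371 Fx -7.348582808334906
t 20.71 pos [0.4938 0.2149 0.1256] F [-6.65 -2.14 -1.07] w 0.0006
rel 0.03810740936149779 Fx -6.884111170197663
```

Run:
```python
from h import *
y=np.radians(8.2);R=down(y);xh=R[:,0]
b=np.array([0.4561,0.2096,0])
q=b-0.01*xh;q[2]=0.127;robot.move_straight(q,rate=0.15)
q[2]=0.24;robot.move_straight(q,rate=0.2)
robot.move_ptp([0.40,-0.12,0.30],down(0.0));st()
snap('scene','s7');snap('top','t7')
im=cv2.imread('pics/s7.png');im2=cv2.imread('pics/t7.png')
cv2.imwrite('pics/s7c.png',np.hstack([cv2.resize(im[190:320,340:480],(400,371),interpolation=2),cv2.resize(im2[205:300,190:320],(400,292),interpolation=2)[:371] if 0 else cv2.resize(im2[205:300,190:320],(400,371),interpolation=2)]))
```

```text
t 23.18 pos [ 0.4002 -0.1194  0.2993] F [ 0.54 -0.09  0.3 ] w 0.0002
```

View pics/s7c.png

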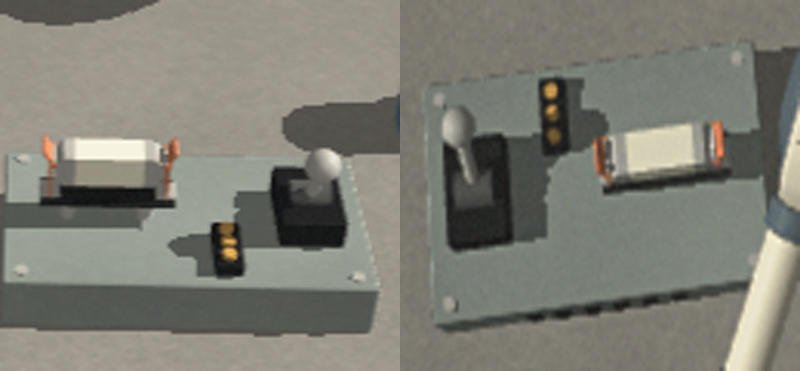

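View pics/t7.png

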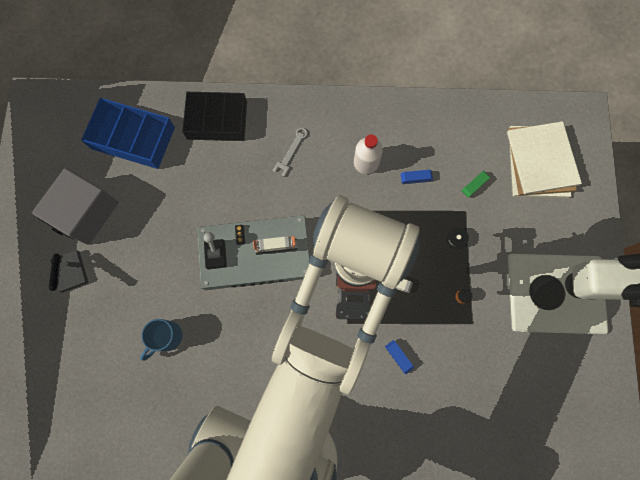

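View pics/s7.png

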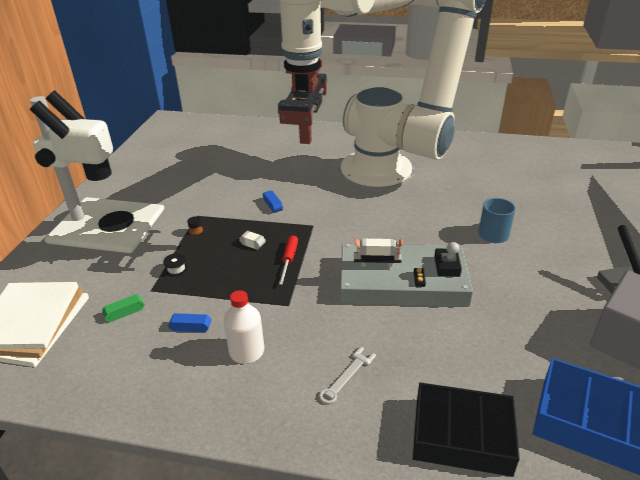

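Ball triangulation: top view (190+458·130/800·…); I'll compute its travel properly, then hand in.

Run:
```python
from h import *
s,_=load('s7');t,_=load('t7')
ps=(340+322/400*140-.5,190+165/371*130-.5);pt=(190+58/400*130-.5,205+127/371*95-.5);print(ps,pt)
X,r=tri([ray(s,ps),ray(t,pt)]);y=np.radians(8.2);xh=down(y)[:,0];yh=down(y)[:,2];b=np.array([0.4561,0.2096,0.120])
print(X,r,'travel x',(X-b)@xh,'y',(X-b)@yh)
```

```text
(452.2, 247.3167115902965) (208.35, 237.0202156334232)
[0.51412739 0.21687095 0.12154311] [0.0004352547166262709, 0.0004352547166262448] travel x 0.05847118224251933 y -0.0010797693944063474
```

The ball has travelled 58.5 mm against 58 mm for full travel, and the other bench items look unmoved in both views. Handing in.

Run:
```python
from h import *
st();robot.job_done();print('done')
```

```text
t 23.28 pos [ 0.4003 -0.1191  0.2994] F [-0.4   0.13 -0.01] w 0.0003
the job is handed in; nothing more can be done
done
```

The long fuse is home between the two clips and released, and the switch lever is fully over to its far side. I handed the job in at about 23 s of the 54 s allowed.

- **Fuse pick:** I chose it by length. Its top face measured 70 mm in two wrist views, with its top at z = 0.0292.
- **Pressing in:** I read the force only between short steps. The highest was about 6 N, then a −5.8 N pull as it snapped in, then firm seat contact at the predicted height. Each step was set to stop by 17 N.
- **After release:** The fuse looks level, with its top face at the height expected when home and the roller noses over both upper chamfers. I did not measure its tilt beyond that.
- **Lever:** The ball travelled 58.5 mm (58 mm expected), and a 7 N push at the end moved it no further. My first stop there left only about 1 N on the ball, so I pushed again to confirm the end stop.
- **Rest of the bench:** The other things look unmoved in the last side view. In the last top view the arm hid part of the mat, including the short fuse and screwdriver. The robot was touching nothing at hand-in.
- **Disagreement:** The clip rollers gave a seat height of 0.086 and the clip tips 0.083. The seat contact agreed with the tips.

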